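# Set the sweet portioner to the third click and start it

### The arm

A 6-joint arm with a two-finger parallel gripper is mounted at the origin on the work surface. World frame = base frame: x ahead of the robot, y to its left, z up, the work surface at z = 0. Lengths are in m, angles in rad, forces in N, time in s.
With the tool pointing down it reaches from about 0.375 to 0.9 m from the base axis. Payload 3.1 kg.
Tool frame: the origin (TCP) lies midway between the tips of the shut fingers; the grasp point (between the pads) lies 19 mm behind it (manip.grasp_offset is the distance from the TCP to the grasp point, in m); z points along the fingers, y is the line along which they close (so a half turn about z gives the same grasp; the last joint's range is limited). The gripper opens to 85 mm and grips with 20 to 120 N. Pads are 22 mm wide; open, the fingers measure 114 mm over their backs; the gripper's body (76 mm by 85 mm) begins 54 mm behind the grasp point. The pads swing forward as they close: fully open they stand 13 mm farther back than shut.
Start: joints at [1.115, 0.527, 1.433, -0, 1.181, -0.178], TCP at [0.171, 0.601, 0.231] pointing down, gripper open.
Joint ranges: [-3.08, 3.08], [-0.75, 2.2], [0.22, 2.44], [-1.43, 4.57], [0, 2.65], [-2.85, 2.85]. Speed limits (rad/s): [2.79, 2.79, 3.14, 3.14, 3.14, 3.14].

### API

Orientations are given as a unit quaternion [x, y, z, w].
In Python, from station import sensors, cams, order, manip gives the robot as it stands.
- The arm moves only by the tool move_arm, never from a script. Its argument "targets" is a list of rows, each an object of numbers: "dx", "dy", "dz": the shift along the world's x, y, z normalised to -1 to 1, where 1 is 25 mm; "rx", "ry", "rz": the turn, a rotation vector about the world's x, y, z normalised to -1 to 1, where 1 is 30 degrees. A call has exactly 10 rows; each row shifts and turns the commanded pose from where the row before left it; what a row does not reach is not made up. A row lasts 1/8 s, in which the tool goes at most 62.5 mm and 10.7 degrees, less where a joint would pass 70% of its speed; a pose out of reach is approached as far as the arm can. A call with a number of a shift or a turn outside -1 to 1 is refused whole. A call with a gripper value outside its range is refused whole. "claw" is the opening in per cent of the stroke, from 0 (shut) to 100 (fully open), set as the call begins (left out, the last holds). The fingers move at their own pace and stop on an object; "newtons" is the grip in N (left out, the last holds). Time passes only in rows, so rows that do not move let the fingers close, or fill a call up. It gives the time, the measured TCP pose, the force, the opening and the grip force at its end, in the units of the state.
- sensors.sense(): the state, without advancing time (a new reading comes with each control period).
- cams.snapshot(name): name is "scene" or "top" or "wrist"; returns the picture (400x640x3 uint8, red, green, blue); there is no depth.
- cams.camera_model(name): a dict with "fx", "fy", "cx", "cy" (pixels), "distortion" ([k1, k2, p1, p2, k3] as OpenCV has them; the pictures are not rectified), "extrinsics" (4x4, takes a point from world to camera coordinates). Camera axes: x right, y down, z forward; pixel columns grow to the right and rows downward; lengths in m; the calibration is good to about 2 mm. A picture is of the moment at which its call begins: read the wrist's pose just before it. camera_model takes no time and is no camera call; for the wrist camera it gives the pose at the moment of the call.
- order.sign_off(): hands the job in; it is judged then, once.
The state is a dict: "t": time; "q": joint angles; "qd": joint speeds; "tau": joint torques, N m; "tcp_pos": TCP position; "tool_rot": TCP orientation; "force": force on the tool from outside, world axes, zero at the start; "ft_torque": the same for the moment, N m; "finger_gap": opening from 0.0 (shut) to 1.0 (fully open); "gripper_force": force on a finger pad.
Only numpy, scipy, OpenCV 4.12 (cv2) and the standard library are available. Lean on these libraries where they do the work, as an engineer would, in place of code of your own. Each camera call takes 0.05 s, during which the arm holds its last target. There are 200 camera calls.

### The job

Set the portion size on the sweet portioner: with a fingertip, gently slide its red lever away from the plain end of its slot, feeling the clicks, and leave it resting in the third click without ever overrunning into the fourth. Then press the green start button fully down and let it go. Do it all by pushing: do not pinch or lift anything, and leave the jars, the lid and the loose sweets where they are.

Things in the scene. Friction and masses are not known exactly. Their poses are not given: they have to be found in the camera images.
- portioner: Fixed white console; origin on the table under its middle; x from its front (robot side) to its back, y to the robot's left, z up. Console x -80 to +70, y -160 to +160, deck at z = 60 mm. Black lever slot along y at x = -25, y -64 to +64. Behind it a grey drive and a steel trough of orange sweets: x 90 to 190, y -240 to +200, up to 190 mm high.
- portion_lever (a joint): Slide of the red lever along the portioner's +y, in m: 0 at the plain (-y) end, 0.100 at the far stop; lever centre at portioner y = value - 0.050. Starts at 0 to 0.013 on the plain run. Rests of itself in clicks at 0.032 (first), 0.048, 0.064 (third), 0.080, 0.096, each with a black tick on the deck; the humps before them are at 0.024, 0.040, 0.056, 0.072, 0.088.
- lever_top (a point): Centre of the lever's top, 111 mm above the table. Upright red paddle, 30 mm along the portioner's x, 12 mm along y, 50 mm above the deck. Friction about 0.5 N; about 5 N starts it out of a click or over the first hump; past a hump's top the resistance drops and it jumps ahead of the finger by itself, 6 to 8 mm, into the next click.
- start (a joint): Travel of the green start button, in m: 0 released, 0.006 fully down; springs back. Fully down takes 5 N.
- start_top (a point): Centre of the green button's top face, 32 mm across, on a steel housing, 82 mm above the table; at portioner x = -25, y = +115 mm. Pressed straight down.
- jar_fill: clear plastic jar, 84 mm across, 105 mm tall, open mouth; origin at the centre of its underside; loose bystander, standing under the left end of the trough
- jar_empty: clear plastic jar, 84 mm across, 105 mm tall, open mouth; origin at the centre of its underside; loose bystander, beside the console, on its left or right
- jar_pink: clear plastic jar, 84 mm across, 105 mm tall, open mouth; origin at the centre of its underside; loose bystander, partly filled with pink sweets, beside the console, on its left or right
- lid: blue jar lid, 72 mm across, 12 mm thick, lying on the console's deck behind and to the right of the lever slot; origin at its underside's centre; loose bystander
- sweet_green: green coconut sweet, disc 40 mm across, 14 mm thick, on the table in front of the console; origin at its underside's centre; loose bystander
- sweet_orange: orange coconut sweet, disc 40 mm across, 14 mm thick, on the table in front of the console; origin at its underside's centre; loose bystander
- sweet_pink: pink coconut sweet, disc 40 mm across, 14 mm thick, on the table in front of the console; origin at its underside's centre; loose bystander

How it is judged:
On the way, in this order (a step that is already met when the one before it is completed fails the run):
1. the lever rests in the third click, with no finger on it (value of joint portion_lever between 0.0605 and 0.0675 m and contact force between each of the arm, the fingers and portion_lever below 0.2 N), for 0.2 s.
2. the start button is fully down (value of joint portion_lever between 0.0605 and 0.0675 m and value of joint start above 0.0048 m), for 0.03 s.
At the end, for the whole second after the job is handed in: The lever is at rest in the third click (within 3.5 mm of 0.064), the start button is up again, and every jar, lid and sweet is within 20 mm of where it began (value of joint portion_lever between 0.0605 and 0.0675 m and value of joint start below 0.0015 m and velocity of joint portion_lever below 0.01 m/s and distance of each of jar_fill, jar_empty, jar_pink, lid, sweet_green, sweet_orange, sweet_pink from where it was at the start of the episode below 0.02 m); the robot touches nothing.
It fails at once if the lever overran the hump into the fourth click (value of joint portion_lever above 0.073 m).
It fails at once if the start button was pressed before the lever was in the third click (value of joint start above 0.004 m and not (value of joint portion_lever between 0.0605 and 0.0675 m)).
It fails at once if the lever was forced or pinched (over 25 N) (contact force between the fingers and portion_lever above 25 N).
It fails at once if a jar, the lid or a sweet was lifted or knocked away (distance of any of jar_fill, jar_empty, jar_pink, lid, sweet_green, sweet_orange, sweet_pink from where it was at the start of the episode above 0.03 m or angle between any of jar_fill, jar_empty, jar_pink's own z axis and vertical above 0.4 rad).
It also fails if it takes over 64 s, if anything falls off the work surface, if the arm or the gripper's body presses on something with over 40 N, if the wrist force passes 120 N, or if a joint passes its speed limit or range.

## Working session

There is one attempt and no reset: what is moved stays moved. The work goes in short steps, Python scripts to look and compute and a tool call to move; the robot and the scene stay as the last step left them, time stands still between calls to the robot, and variables do not carry over. Pictures are saved under pics/ and viewed, at most 10 in all, crops included, and the job is handed in when it is done.

Besides the shell and the picture viewer there is one more tool, called after "Emit:" as name(argument=value, ...) on one line, values as JSON. move_arm: Moves the arm, as the interface text tells. Scaled input: -1 to 1 covers 25 mm each way for a shift and 30 degrees each way for a turn. Its arguments: {"type":"object","properties":{"targets":{"type":"array"},"claw":{"type":"number"},"newtons":{"type":"number"}},"required":["targets"]}

```bash
mkdir -p pics; python3 - <<'E'
from station import sensors, cams, order, manip
import cv2
for n in("scene","top"):
    cv2.imwrite(f"pics/{n}0.png",cams.snapshot(n)[:,:,::-1])
    m=cams.camera_model(n);print(n,m)
s=sensors.sense();print(s['t'],s['tcp_pos'],s['tool_rot'],s['force'])
E
```

```text
scene {'fx': 415.6332037723167, 'fy': 415.6332037723167, 'cx': 320.23945221601355, 'cy': 198.70993603980125, 'distortion': array([-0.0951947,  0.       ,  0.       ,  0.       ,  0.       ]), 'extrinsics': array([[ 0.73398459,  0.67902262,  0.01396066, -0.46477574],
       [ 0.43621857, -0.45557292, -0.77599399, -0.16867683],
       [-0.52055737,  0.57565753, -0.63058579,  1.31751152],
       [ 0.        ,  0.        ,  0.        ,  1.        ]])}
top {'fx': 471.9044482974971, 'fy': 471.9044482974971, 'cx': 322.1797592395544, 'cy': 197.33123328030484, 'distortion': array([0.03010813, 0.        , 0.        , 0.        , 0.        ]), 'extrinsics': array([[-0.02948923, -0.99922717, -0.02598943,  0.08968369],
       [-0.99610918,  0.03153758, -0.0822914 ,  0.56724432],
       [ 0.08304744,  0.0234616 , -0.99626938,  0.99178226],
       [ 0.        ,  0.        ,  0.        ,  1.        ]])}
0.1 [0.17106019 0.60046266 0.23042778] [ 1.38453382e-01  9.90368461e-01 -9.30279978e-04 -3.27524735e-04] [-0.90711732  1.03529522 -0.34729932]
```

View pics/scene0.png

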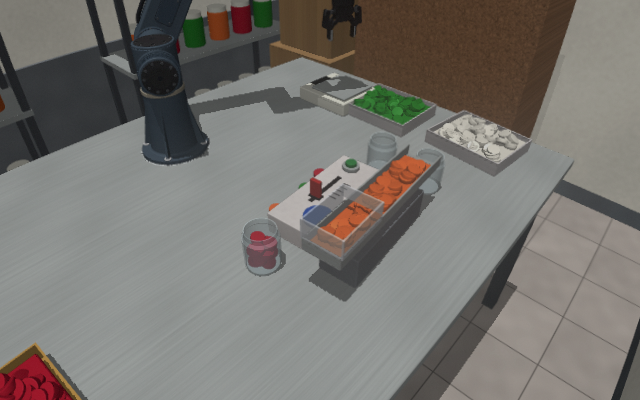

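View pics/top0.png

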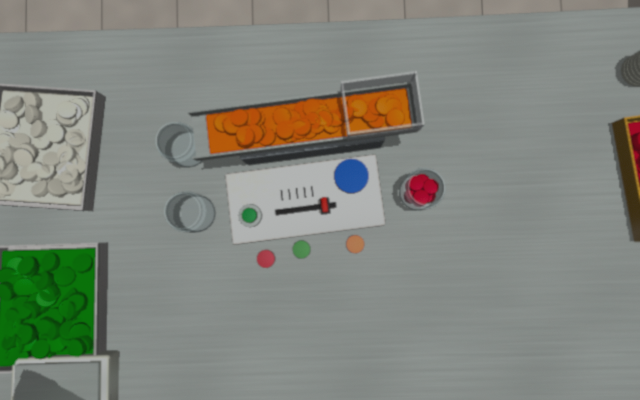

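The top view shows the white console with corners near (226,174), (376,155), (385,225) and (232,243). The lever is at about (325,206), the button at (249,215), the ticks at (281–312,192), and the lid at (351,176). I'll locate these precisely.

```bash
cat > h.py <<'E'
import numpy as np, cv2
from station import sensors, cams
def ray(n,uv,z,m=None):
    m=m or cams.camera_model(n);K=np.array([[m['fx'],0,m['cx']],[0,m['fy'],m['cy']],[0,0,1]])
    p=cv2.undistortPoints(np.array(uv,float).reshape(-1,1,2),K,np.array(m['distortion'])).reshape(-1,2)
    E=m['extrinsics'];R=E[:3,:3];c=-R.T@E[:3,3];d=np.c_[p,np.ones(len(p))]@R
    return c+d*((z-c[2])/d[:,2])[:,None]
def proj(n,P,m=None):
    m=m or cams.camera_model(n);K=np.array([[m['fx'],0,m['cx']],[0,m['fy'],m['cy']],[0,0,1]])
    E=m['extrinsics'];return cv2.projectPoints(np.array(P,float).reshape(-1,1,3),cv2.Rodrigues(E[:3,:3])[0],E[:3,3],K,np.array(m['distortion']))[0].reshape(-1,2)
def cent(mask):
    n,l,s,c=cv2.connectedComponentsWithStats(mask.astype(np.uint8));i=1+np.argmax(s[1:,4]);return c[i],s[i],l==i
E
python3 - <<'E'
from h import *
im=cv2.imread('pics/top0.png');hsv=cv2.cvtColor(im,cv2.COLOR_BGR2HSV).astype(int);H,S,V=hsv[...,0],hsv[...,1],hsv[...,2]
yy,xx=np.mgrid[:400,:640]
roi=lambda a,b,c,d:(xx>a)&(xx<b)&(yy>c)&(yy<d)
print(im[185,260],im[235,300],im[250,330])
w,s,_m=cent((V>200)&(S<20)&roi(215,395,150,250));
hull=cv2.convexHull(np.argwhere(_m)[:,::-1].astype(np.int32));q=cv2.minAreaRect(hull);print('deck',s,q)
q4=cv2.approxPolyDP(hull,6,True).reshape(-1,2);print(q4);W=ray('top',q4,.06);print(W.round(4))
print([np.linalg.norm(W[i]-W[i-1]).round(4) for i in range(len(W))])
b,s,_=cent((H>45)&(H<80)&(S>100)&roi(235,265,200,230));print('btn',b,s,ray('top',[b],.082))
l,s,_=cent(((H<8)|(H>172))&(S>120)&roi(300,345,190,225));print('lev',l,s,ray('top',[l],.105))
k,s,mk=cent((V<60)&roi(265,345,195,220));print('slot',k,s)
cv2.imwrite('pics/crop1.png',cv2.resize(im[140:270,150:450],None,fx=2.66,fy=2.66,interpolation=cv2.INTER_CUBIC))
E
```

```text
[178 180 178] [150 153 152] [139 143 137]Traceback (most recent call last):
  File "<stdin>", line 6, in <module>
  File "h.py", line 12, in cent
    n,l,s,c=cv2.connectedComponentsWithStats(mask.astype(np.uint8));i=1+np.argmax(s[1:,4]);return c[i],s[i],l==i
                                                                        ~~~~~~~~~^^^^^^^^^
    return _wrapfunc(a, 'argmax', axis=axis, out=out, **kwds)
    return bound(*args, **kwds)
ValueError: attempt to get argmax of an empty sequence
```

```bash
python3 - <<'E'
from h import *
im=cv2.imread('pics/top0.png');hsv=cv2.cvtColor(im,cv2.COLOR_BGR2HSV).astype(int);H,S,V=hsv[...,0],hsv[...,1],hsv[...,2]
yy,xx=np.mgrid[:400,:640]
roi=lambda a,b,c,d:(xx>a)&(xx<b)&(yy>c)&(yy<d)
cv2.imwrite('pics/crop1.png',cv2.resize(im[140:270,150:450],None,fx=2.66,fy=2.66,interpolation=cv2.INTER_CUBIC))
w,s,_m=cent((V>168)&(S<20)&roi(215,395,150,250));
hull=cv2.convexHull(np.argwhere(_m)[:,::-1].astype(np.int32));q=cv2.minAreaRect(hull);print('deck',s,q)
q4=cv2.approxPolyDP(hull,6,True).reshape(-1,2);print(q4);W=ray('top',q4,.06);print(W.round(4))
print([np.linalg.norm(W[i]-W[i-1]).round(4) for i in range(len(W))])
b,s,_=cent((H>45)&(H<80)&(S>100)&roi(235,265,200,230));print('btn',b,s,ray('top',[b],.082))
l,s,_=cent(((H<8)|(H>172))&(S>120)&roi(300,345,190,225));print('lev',l,s,ray('top',[l],.105))
k,s,mk=cent((V<70)&roi(265,345,195,220));print('slot',k,s)
E
```

```text
deck [ 227  156  157   87 7955] ((304.22119140625, 198.86245727539062), (68.8515625, 151.36993408203125), 82.56858825683594)
[[383 222]
 [234 242]
 [227 175]
 [374 156]]
[[ 0.5118 -0.0524  0.06  ]
 [ 0.4798  0.2567  0.06  ]
 [ 0.62    0.2694  0.06  ]
 [ 0.6498 -0.0392  0.06  ]]
[np.float64(0.1387), np.float64(0.3107), np.float64(0.1407), np.float64(0.31)]
btn [248.7672956  214.81132075] [242 208  15  14 159] [[0.53402987 0.22114626 0.082     ]]
lev [324.0326087  204.65217391] [321 198   7  15  92] [[0.5483615  0.06716765 0.105     ]]
slot [298.70108696 208.9673913 ] [276 202  45  12 184]
```

View pics/crop1.png

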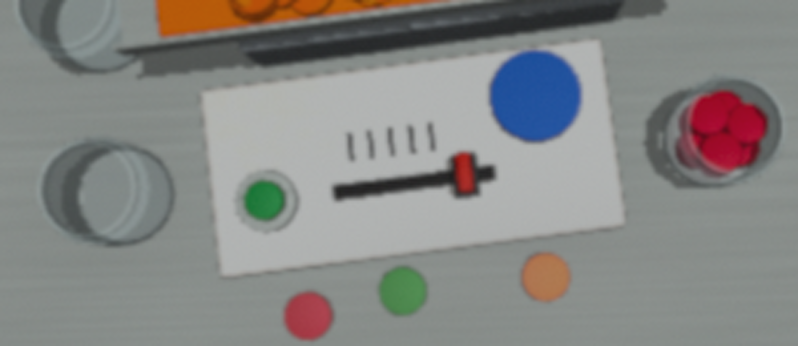

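The fit holds up. Portioner origin is ≈ (0.570, 0.109) with yaw ≈ +5.7°. The predicted button position (0.534, 0.221) matches the measured (0.534, 0.221), and the lever value is about 0.010. Next I'll swing over with shut fingers, turning so that tool x lies along the slot.

Emit:
move_arm(targets=[{"dx": 0.6,"dy": -0.9,"rz": -0.114},{"dx": 0.6,"dy": -0.9,"rz": -0.114},{"dx": 0.6,"dy": -0.9,"rz": -0.114},{"dx": 0.6,"dy": -0.9,"rz": -0.114},{"dx": 0.6,"dy": -0.9,"rz": -0.114},{"dx": 0.6,"dy": -0.9,"rz": -0.114},{"dx": 0.6,"dy": -0.9,"rz": -0.114},{"dx": 0.6,"dy": -0.9,"rz": -0.114},{"dx": 0.6,"dy": -0.9,"rz": -0.114},{"dx": 0.6,"dy": -0.9,"rz": -0.114}], claw=0, newtons=40)

```text
schema error: expected keys dx, dy, dz, rx, ry, rz
```

Emit:
move_arm(targets=[{"dx": 0.6,"dy": -0.9,"rz": -0.114},{"dx": 0.6,"dy": -0.9,"rz": -0.114},{"dx": 0.6,"dy": -0.9,"rz": -0.114},{"dx": 0.6,"dy": -0.9,"rz": -0.114},{"dx": 0.6,"dy": -0.9,"rz": -0.114},{"dx": 0.6,"dy": -0.9,"rz": -0.114},{"dx": 0.6,"dy": -0.9,"rz": -0.114},{"dx": 0.6,"dy": -0.9,"rz": -0.114},{"dx": 0.6,"dy": -0.9,"rz": -0.114},{"dx": 0.6,"dy": -0.9,"rz": -0.114}])

```text
schema error: expected keys dx, dy, dz, rx, ry, rz
```

Emit:
move_arm(targets=[{"dx": 0.6,"dy": -0.9,"dz": 0,"rx": 0,"ry": 0,"rz": -0.114},{"dx": 0.6,"dy": -0.9,"dz": 0,"rx": 0,"ry": 0,"rz": -0.114},{"dx": 0.6,"dy": -0.9,"dz": 0,"rx": 0,"ry": 0,"rz": -0.114},{"dx": 0.6,"dy": -0.9,"dz": 0,"rx": 0,"ry": 0,"rz": -0.114},{"dx": 0.6,"dy": -0.9,"dz": 0,"rx": 0,"ry": 0,"rz": -0.114},{"dx": 0.6,"dy": -0.9,"dz": 0,"rx": 0,"ry": 0,"rz": -0.114},{"dx": 0.6,"dy": -0.9,"dz": 0,"rx": 0,"ry": 0,"rz": -0.114},{"dx": 0.6,"dy": -0.9,"dz": 0,"rx": 0,"ry": 0,"rz": -0.114},{"dx": 0.6,"dy": -0.9,"dz": 0,"rx": 0,"ry": 0,"rz": -0.114},{"dx": 0.6,"dy": -0.9,"dz": 0,"rx": 0,"ry": 0,"rz": -0.114}], claw=0, newtons=40)

```text
t: 1.35
tcp_pos: [0.3215, 0.3751, 0.231]
tool_rot: [0.424, 0.905, -0.0, -0.0]
force: [-0.3, -0.0, 0.1]
finger_gap: -0.003
gripper_force: 0.0
```

Emit:
move_arm(targets=[{"dx": 0.6,"dy": -0.9,"dz": 0,"rx": 0,"ry": 0,"rz": -0.114},{"dx": 0.6,"dy": -0.9,"dz": 0,"rx": 0,"ry": 0,"rz": -0.114},{"dx": 0.6,"dy": -0.9,"dz": 0,"rx": 0,"ry": 0,"rz": -0.114},{"dx": 0.6,"dy": -0.9,"dz": 0,"rx": 0,"ry": 0,"rz": -0.114},{"dx": 0.6,"dy": -0.9,"dz": 0,"rx": 0,"ry": 0,"rz": -0.114},{"dx": 0.6,"dy": -0.9,"dz": 0,"rx": 0,"ry": 0,"rz": -0.114},{"dx": 0.6,"dy": -0.9,"dz": 0,"rx": 0,"ry": 0,"rz": -0.114},{"dx": 0.6,"dy": -0.9,"dz": 0,"rx": 0,"ry": 0,"rz": -0.114},{"dx": 0.6,"dy": -0.9,"dz": 0,"rx": 0,"ry": 0,"rz": -0.114},{"dx": 0.6,"dy": -0.9,"dz": 0,"rx": 0,"ry": 0,"rz": -0.114}])

```text
t: 2.6
tcp_pos: [0.4715, 0.1502, 0.231]
tool_rot: [0.672, 0.741, -0.0, -0.0]
force: [0.2, 0.3, -0.0]
finger_gap: -0.001
gripper_force: 0.0
```

Emit:
move_arm(targets=[{"dx": 0.65,"dy": -0.98,"dz": 0,"rx": 0,"ry": 0,"rz": 0},{"dx": 0.65,"dy": -0.98,"dz": 0,"rx": 0,"ry": 0,"rz": 0},{"dx": 0.65,"dy": -0.98,"dz": 0,"rx": 0,"ry": 0,"rz": 0},{"dx": 0.65,"dy": -0.98,"dz": 0,"rx": 0,"ry": 0,"rz": 0},{"dx": 0.65,"dy": -0.98,"dz": 0,"rx": 0,"ry": 0,"rz": 0},{"dx": 0,"dy": 0,"dz": -0.8,"rx": 0,"ry": 0,"rz": 0},{"dx": 0,"dy": 0,"dz": -0.8,"rx": 0,"ry": 0,"rz": 0},{"dx": 0,"dy": 0,"dz": -0.8,"rx": 0,"ry": 0,"rz": 0},{"dx": 0,"dy": 0,"dz": -0.8,"rx": 0,"ry": 0,"rz": 0},{"dx": 0,"dy": 0,"dz": 0,"rx": 0,"ry": 0,"rz": 0}])

```text
t: 3.85
tcp_pos: [0.5511, 0.0287, 0.1496]
tool_rot: [0.671, 0.741, -0.001, -0.002]
force: [-0.1, 0.2, -0.2]
finger_gap: -0.004
gripper_force: 0.0
```

```bash
python3 - <<'E'
from h import *
m=cams.camera_model('wrist');im=cams.snapshot('wrist')[:,:,::-1].copy();cv2.imwrite('pics/w1.png',im)
R=lambda x,y:[.5703+.995*x-.0998*y,.1091+.0998*x+.995*y]
for v in (0,.01,.032,.064): print(v,proj('wrist',[R(-.025,v-.05)+[.111]],m))
print(m)
E
```

```text
0 [[324.67905102 186.47598262]]
0.01 [[324.69701385 169.77559522]]
0.032 [[324.73891094 130.98461902]]
0.064 [[324.80645702  68.91335603]]
{'fx': 321.2754220216331, 'fy': 321.2754220216331, 'cx': 321.85985540528304, 'cy': 198.71882478010943, 'distortion': array([0.00297082, 0.        , 0.        , 0.        , 0.        ]), 'extrinsics': array([[ 0.99516542,  0.0981201 , -0.00427034, -0.55120645],
       [ 0.09460475, -0.9460203 ,  0.30999281, -0.03986975],
       [ 0.0263767 , -0.30889811, -0.95072931,  0.29685274],
       [ 0.        ,  0.        ,  0.        ,  1.        ]])}
```

View pics/w1.png

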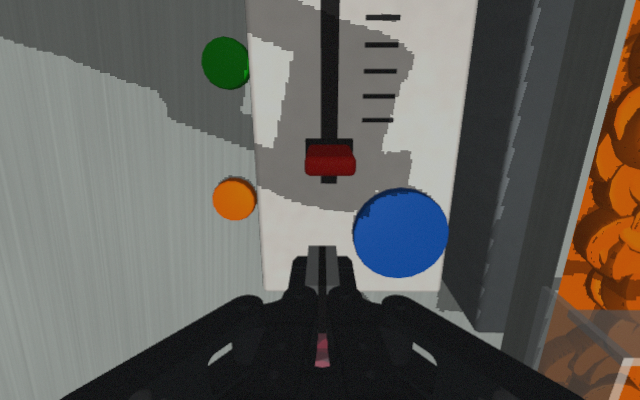

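The wrist view shows the red lever at (330,160) and the ticks at rows 120, 96, 71, 45 and 17 near column 380. The fingertips are at (322,250), behind the lever. I'll check the pose against the ticks.

```bash
cat >> h.py <<'E'
def port(W,o=(.5703,.1091),a=.0998):
    d=np.asarray(W)[:,:2]-o;c,s=np.cos(a),np.sin(a);return np.c_[d@[c,s],d@[-s,c]]
def lever(name,im,m,z=.111):
    hsv=cv2.cvtColor(im,cv2.COLOR_BGR2HSV).astype(int);H,S=hsv[...,0],hsv[...,1]
    return ((H<8)|(H>172))&(S>140)
E
python3 - <<'E'
from h import *
m=cams.camera_model('wrist');im=cv2.imread('pics/w1.png')
t=port(ray('wrist',[[378,120],[379,96],[380,71],[381,45],[383,17]],.06,m));print('ticks',t.round(4),'val',(t[:,1]+.05).round(4))
M=lever('wrist',im,m);M[:100]=0;M[220:]=0
c,s,mk=cent(M);print(c,s,[(r,np.flatnonzero(mk[r])[[0,-1]],im[r,330]) for r in range(s[1],s[1]+s[3],2)])
E
```

```text
ticks [[ 0.014  -0.0163]
 [ 0.0139 -0.0001]
 [ 0.0137  0.0159]
 [ 0.0134  0.0319]
 [ 0.0138  0.0483]] val [0.0337 0.0499 0.0659 0.0819 0.0983]
[329.51441985 160.10529846] [ 305  144   51   32 1491] [(144, array([312, 346]), array([22, 21, 43], dtype=uint8)), (146, array([309, 349]), array([14, 13, 71], dtype=uint8)), (148, array([308, 350]), array([13, 11, 72], dtype=uint8)), (150, array([307, 351]), array([13, 20, 74], dtype=uint8)), (152, array([307, 351]), array([17, 16, 73], dtype=uint8)), (154, array([306, 352]), array([14, 16, 72], dtype=uint8)), (156, array([306, 353]), array([11, 11, 79], dtype=uint8)), (158, array([306, 354]), array([15, 17, 95], dtype=uint8)), (160, array([305, 355]), array([14, 17, 99], dtype=uint8)), (162, array([305, 355]), array([ 13,  18, 101], dtype=uint8)), (164, array([305, 355]), array([ 18,  24, 101], dtype=uint8)), (166, array([305, 355]), array([15, 18, 99], dtype=uint8)), (168, array([305, 354]), array([13, 15, 96], dtype=uint8)), (170, array([305, 354]), array([11, 16, 96], dtype=uint8)), (172, array([306, 354]), array([10, 13, 92], dtype=uint8)), (174, array([308, 352]), array([10, 10, 79], dtype=uint8))]
```

Emit:
move_arm(targets=[{"dx": 0,"dy": 0,"dz": -0.8,"rx": 0,"ry": 0,"rz": 0},{"dx": 0,"dy": 0,"dz": -0.8,"rx": 0,"ry": 0,"rz": 0},{"dx": 0,"dy": 0,"dz": -0.8,"rx": 0,"ry": 0,"rz": 0},{"dx": -0.012,"dy": 0.12,"dz": 0,"rx": 0,"ry": 0,"rz": 0},{"dx": -0.012,"dy": 0.12,"dz": 0,"rx": 0,"ry": 0,"rz": 0},{"dx": -0.012,"dy": 0.12,"dz": 0,"rx": 0,"ry": 0,"rz": 0},{"dx": -0.012,"dy": 0.12,"dz": 0,"rx": 0,"ry": 0,"rz": 0},{"dx": -0.012,"dy": 0.12,"dz": 0,"rx": 0,"ry": 0,"rz": 0},{"dx": 0,"dy": 0,"dz": 0,"rx": 0,"ry": 0,"rz": 0},{"dx": 0,"dy": 0,"dz": 0,"rx": 0,"ry": 0,"rz": 0}])

```text
t: 5.15
tcp_pos: [0.5511, 0.0435, 0.0913]
tool_rot: [0.671, 0.741, -0.0, 0.0]
force: [0.4, 0.1, 0.4]
finger_gap: -0.001
gripper_force: 0.0
```

```bash
cat >> h.py <<'E'
def look(fn):
    s=sensors.sense();m=cams.camera_model('wrist');im=cams.snapshot('wrist')[:,:,::-1].copy();cv2.imwrite(fn,im)
    print('t',s['t'],'tcp',s['tcp_pos'].round(4),'port',port([s['tcp_pos']]).round(4),'F',np.round(s['force'],2))
    M=lever('wrist',im,m);M[:,:250]=0;M[:,400:]=0;M[330:]=0
    c,st,mk=cent(M)
    col=int(round(c[0]));rows=np.flatnonzero(mk[:,col]);print('lever',c,'rows',rows[0],rows[-1])
    # near top edge = bottom row of the top face (-y side, z .111)
    print('top -y edge -> value',(port(ray('wrist',[[c[0],rows[-1]+.5]],.111,m))[0,1]+.05+.006-.0018).round(4))
E
python3 -c "
from h import *
look('pics/w2.png')"
```

```text
t 5.15 tcp [0.5511 0.0435 0.0913] port [[-0.0256 -0.0633]] F [0.37 0.1  0.43]
lever [328.32996827 215.18402077] rows 187 241
top -y edge -> value 0.0115
```

View pics/w2.png

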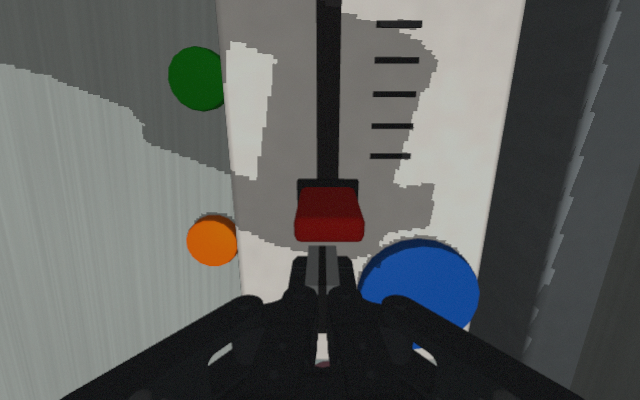

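The tip is a few mm behind the lever. I'll advance slowly, stopping short of the first hump.

Emit:
move_arm(targets=[{"dx": -0.006,"dy": 0.06,"dz": 0,"rx": 0,"ry": 0,"rz": 0},{"dx": -0.006,"dy": 0.06,"dz": 0,"rx": 0,"ry": 0,"rz": 0},{"dx": -0.006,"dy": 0.06,"dz": 0,"rx": 0,"ry": 0,"rz": 0},{"dx": -0.006,"dy": 0.06,"dz": 0,"rx": 0,"ry": 0,"rz": 0},{"dx": -0.006,"dy": 0.06,"dz": 0,"rx": 0,"ry": 0,"rz": 0},{"dx": -0.006,"dy": 0.06,"dz": 0,"rx": 0,"ry": 0,"rz": 0},{"dx": -0.006,"dy": 0.06,"dz": 0,"rx": 0,"ry": 0,"rz": 0},{"dx": -0.006,"dy": 0.06,"dz": 0,"rx": 0,"ry": 0,"rz": 0},{"dx": -0.006,"dy": 0.06,"dz": 0,"rx": 0,"ry": 0,"rz": 0},{"dx": 0,"dy": 0,"dz": 0,"rx": 0,"ry": 0,"rz": 0}])

```text
t: 6.45
tcp_pos: [0.5497, 0.0572, 0.0913]
tool_rot: [0.671, 0.741, 0.0, -0.0]
force: [-0.1, -0.2, -0.4]
finger_gap: 0.002
gripper_force: 0.0
```

```bash
python3 -c "
from h import *
look('pics/w3.png')"
```

```text
t 6.45 tcp [0.5497 0.0572 0.0913] port [[-0.0256 -0.0496]] F [-0.1  -0.23 -0.4 ]
lever [328.22656683 230.90737659] rows 201 258
top -y edge -> value 0.0173
```

Contact is confirmed: lever value ≈ TCP_y(port) + 0.067. I'll push over hump 1 in 1 mm rows.

Emit:
move_arm(targets=[{"dx": -0.004,"dy": 0.04,"dz": 0,"rx": 0,"ry": 0,"rz": 0},{"dx": -0.004,"dy": 0.04,"dz": 0,"rx": 0,"ry": 0,"rz": 0},{"dx": -0.004,"dy": 0.04,"dz": 0,"rx": 0,"ry": 0,"rz": 0},{"dx": -0.004,"dy": 0.04,"dz": 0,"rx": 0,"ry": 0,"rz": 0},{"dx": -0.004,"dy": 0.04,"dz": 0,"rx": 0,"ry": 0,"rz": 0},{"dx": -0.004,"dy": 0.04,"dz": 0,"rx": 0,"ry": 0,"rz": 0},{"dx": -0.004,"dy": 0.04,"dz": 0,"rx": 0,"ry": 0,"rz": 0},{"dx": -0.004,"dy": 0.04,"dz": 0,"rx": 0,"ry": 0,"rz": 0},{"dx": -0.004,"dy": 0.04,"dz": 0,"rx": 0,"ry": 0,"rz": 0},{"dx": 0,"dy": 0,"dz": 0,"rx": 0,"ry": 0,"rz": 0}])

```text
t: 7.75
tcp_pos: [0.5488, 0.0666, 0.0913]
tool_rot: [0.671, 0.741, 0.0, -0.0]
force: [-0.6, 0.6, -0.0]
finger_gap: 0.004
gripper_force: 0.0
```

```bash
python3 -c "
from h import *
look('pics/w4.png')"
```

```text
t 7.75 tcp [0.5488 0.0666 0.0913] port [[-0.0257 -0.0401]] F [-0.59  0.58 -0.02]
lever [328.46567666 230.46819837] rows 201 258
top -y edge -> value 0.0267
```

```bash
python3 -c "
from h import *
im=cv2.imread('pics/w4.png');cv2.imwrite('pics/w4c.png',cv2.resize(im[0:300,220:500],None,fx=2,fy=2,interpolation=cv2.INTER_CUBIC))"
```

```text
(no output)
```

View pics/w4c.png

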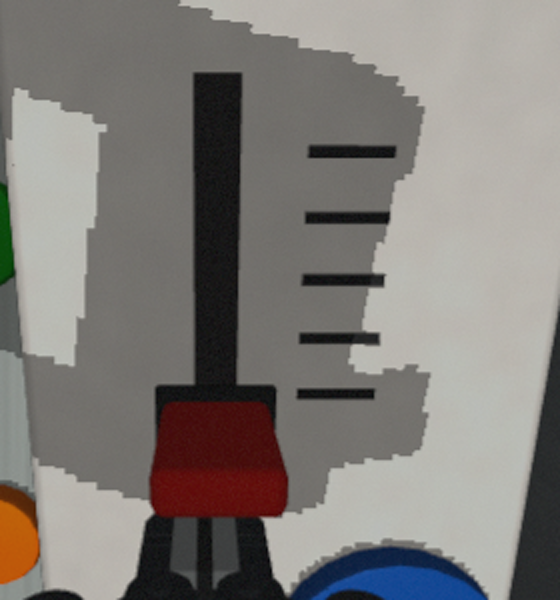

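The lever is still against the finger (same rows as before) and tick 1 is just ahead, so hump 1 hasn't been passed yet. I'll carry on with 0.5 mm rows.

Emit:
move_arm(targets=[{"dx": -0.002,"dy": 0.02,"dz": 0,"rx": 0,"ry": 0,"rz": 0},{"dx": -0.002,"dy": 0.02,"dz": 0,"rx": 0,"ry": 0,"rz": 0},{"dx": -0.002,"dy": 0.02,"dz": 0,"rx": 0,"ry": 0,"rz": 0},{"dx": -0.002,"dy": 0.02,"dz": 0,"rx": 0,"ry": 0,"rz": 0},{"dx": -0.002,"dy": 0.02,"dz": 0,"rx": 0,"ry": 0,"rz": 0},{"dx": -0.002,"dy": 0.02,"dz": 0,"rx": 0,"ry": 0,"rz": 0},{"dx": 0,"dy": 0,"dz": 0,"rx": 0,"ry": 0,"rz": 0},{"dx": 0,"dy": 0,"dz": 0,"rx": 0,"ry": 0,"rz": 0},{"dx": 0,"dy": 0,"dz": 0,"rx": 0,"ry": 0,"rz": 0},{"dx": 0,"dy": 0,"dz": 0,"rx": 0,"ry": 0,"rz": 0}])

```text
t: 9.05
tcp_pos: [0.5486, 0.069, 0.0913]
tool_rot: [0.671, 0.741, 0.0, 0.0]
force: [0.4, -0.1, -0.1]
finger_gap: -0.003
gripper_force: 0.0
```

```bash
python3 -c "
from h import *
look('pics/w5.png')"
```

```text
t 9.05 tcp [0.5486 0.069  0.0913] port [[-0.0256 -0.0377]] F [ 0.37 -0.1  -0.08]
lever [328.35577746 221.03052782] rows 192 247
top -y edge -> value 0.0343
```

It jumped into click 1, and the reading of 0.0343 against the true 0.032 gives a bias of 2.3 mm. So contact value = TCP_y + 0.0646. Now hump 2, at TCP_y ≈ −0.0246.

Emit:
move_arm(targets=[{"dx": -0.008,"dy": 0.08,"dz": 0,"rx": 0,"ry": 0,"rz": 0},{"dx": -0.008,"dy": 0.08,"dz": 0,"rx": 0,"ry": 0,"rz": 0},{"dx": -0.008,"dy": 0.08,"dz": 0,"rx": 0,"ry": 0,"rz": 0},{"dx": -0.008,"dy": 0.08,"dz": 0,"rx": 0,"ry": 0,"rz": 0},{"dx": -0.008,"dy": 0.08,"dz": 0,"rx": 0,"ry": 0,"rz": 0},{"dx": -0.004,"dy": 0.04,"dz": 0,"rx": 0,"ry": 0,"rz": 0},{"dx": -0.004,"dy": 0.04,"dz": 0,"rx": 0,"ry": 0,"rz": 0},{"dx": -0.004,"dy": 0.04,"dz": 0,"rx": 0,"ry": 0,"rz": 0},{"dx": -0.004,"dy": 0.04,"dz": 0,"rx": 0,"ry": 0,"rz": 0},{"dx": 0,"dy": 0,"dz": 0,"rx": 0,"ry": 0,"rz": 0}])

```text
t: 10.35
tcp_pos: [0.5471, 0.0835, 0.0913]
tool_rot: [0.671, 0.741, 0.0, -0.0]
force: [0.3, -0.0, -0.0]
finger_gap: 0.0
gripper_force: 0.0
```

```bash
python3 -c "
from h import *
look('pics/w6.png')"
```

```text
t 10.35 tcp [0.5471 0.0835 0.0913] port [[-0.0257 -0.0232]] F [ 0.34 -0.   -0.01]
lever [328.46248922 218.41304973] rows 190 245
top -y edge -> value 0.0498
```

Click 2 is confirmed (0.0498 − 0.0023 ≈ 0.048). I'll make the same 16 mm advance over hump 3, with the crossing slow.

Emit:
move_arm(targets=[{"dx": -0.008,"dy": 0.08,"dz": 0,"rx": 0,"ry": 0,"rz": 0},{"dx": -0.008,"dy": 0.08,"dz": 0,"rx": 0,"ry": 0,"rz": 0},{"dx": -0.008,"dy": 0.08,"dz": 0,"rx": 0,"ry": 0,"rz": 0},{"dx": -0.008,"dy": 0.08,"dz": 0,"rx": 0,"ry": 0,"rz": 0},{"dx": -0.008,"dy": 0.08,"dz": 0,"rx": 0,"ry": 0,"rz": 0},{"dx": -0.004,"dy": 0.04,"dz": 0,"rx": 0,"ry": 0,"rz": 0},{"dx": -0.004,"dy": 0.04,"dz": 0,"rx": 0,"ry": 0,"rz": 0},{"dx": -0.004,"dy": 0.04,"dz": 0,"rx": 0,"ry": 0,"rz": 0},{"dx": -0.004,"dy": 0.04,"dz": 0,"rx": 0,"ry": 0,"rz": 0},{"dx": -0.004,"dy": 0.04,"dz": 0,"rx": 0,"ry": 0,"rz": 0}])

```text
t: 11.65
tcp_pos: [0.5456, 0.0985, 0.0913]
tool_rot: [0.671, 0.741, 0.0, -0.0]
force: [-0.1, -1.9, 0.2]
finger_gap: -0.001
gripper_force: 0.3
```

```bash
python3 -c "
from h import *
look('pics/w7.png')"
```

```text
t 11.65 tcp [0.5456 0.0985 0.0913] port [[-0.0256 -0.0081]] F [-0.08 -1.89  0.23]
lever [328.32042059 231.00636414] rows 201 258
top -y edge -> value 0.0588
```

It's in contact near the top of hump 3 with 1.9 N. I'll creep a little further.

Emit:
move_arm(targets=[{"dx": -0.001,"dy": 0.01,"dz": 0,"rx": 0,"ry": 0,"rz": 0},{"dx": -0.001,"dy": 0.01,"dz": 0,"rx": 0,"ry": 0,"rz": 0},{"dx": -0.001,"dy": 0.01,"dz": 0,"rx": 0,"ry": 0,"rz": 0},{"dx": -0.001,"dy": 0.01,"dz": 0,"rx": 0,"ry": 0,"rz": 0},{"dx": -0.001,"dy": 0.01,"dz": 0,"rx": 0,"ry": 0,"rz": 0},{"dx": 0,"dy": 0,"dz": 0,"rx": 0,"ry": 0,"rz": 0},{"dx": 0,"dy": 0,"dz": 0,"rx": 0,"ry": 0,"rz": 0},{"dx": 0,"dy": 0,"dz": 0,"rx": 0,"ry": 0,"rz": 0},{"dx": 0,"dy": 0,"dz": 0,"rx": 0,"ry": 0,"rz": 0},{"dx": 0,"dy": 0,"dz": 0,"rx": 0,"ry": 0,"rz": 0}])

```text
t: 12.95
tcp_pos: [0.5455, 0.0993, 0.0913]
tool_rot: [0.671, 0.741, 0.0, 0.0]
force: [0.8, -0.3, -0.2]
finger_gap: 0.001
gripper_force: 0.0
```

```bash
python3 -c "
from h import *
look('pics/w8.png')"
```

```text
t 12.95 tcp [0.5455 0.0993 0.0913] port [[-0.0256 -0.0073]] F [ 0.77 -0.31 -0.16]
lever [328.41541875 230.8577371 ] rows 201 258
top -y edge -> value 0.0595
```

Emit:
move_arm(targets=[{"dx": -0.001,"dy": 0.01,"dz": 0,"rx": 0,"ry": 0,"rz": 0},{"dx": -0.001,"dy": 0.01,"dz": 0,"rx": 0,"ry": 0,"rz": 0},{"dx": -0.001,"dy": 0.01,"dz": 0,"rx": 0,"ry": 0,"rz": 0},{"dx": -0.001,"dy": 0.01,"dz": 0,"rx": 0,"ry": 0,"rz": 0},{"dx": 0,"dy": 0,"dz": 0,"rx": 0,"ry": 0,"rz": 0},{"dx": 0,"dy": 0,"dz": 0,"rx": 0,"ry": 0,"rz": 0},{"dx": 0,"dy": 0,"dz": 0,"rx": 0,"ry": 0,"rz": 0},{"dx": 0,"dy": 0,"dz": 0,"rx": 0,"ry": 0,"rz": 0},{"dx": 0,"dy": 0,"dz": 0,"rx": 0,"ry": 0,"rz": 0},{"dx": 0,"dy": 0,"dz": 0,"rx": 0,"ry": 0,"rz": 0}])

```text
t: 14.25
tcp_pos: [0.5454, 0.1003, 0.0913]
tool_rot: [0.671, 0.741, -0.0, -0.0]
force: [0.0, -0.5, 0.5]
finger_gap: 0.003
gripper_force: 0.0
```

```bash
python3 -c "
from h import *
look('pics/w9.png')"
```

```text
t 14.25 tcp [0.5454 0.1003 0.0913] port [[-0.0256 -0.0063]] F [ 0.01 -0.5   0.54]
lever [328.39560753 219.94238448] rows 191 246
top -y edge -> value 0.0662
```

It jumped into click 3 (≈ 0.0639). Now I'll back off, rise and go over the button.

Emit:
move_arm(targets=[{"dx": 0.02,"dy": -0.2,"dz": 0,"rx": 0,"ry": 0,"rz": 0},{"dx": 0.04,"dy": -0.4,"dz": 0,"rx": 0,"ry": 0,"rz": 0},{"dx": 0,"dy": 0,"dz": 0.7,"rx": 0,"ry": 0,"rz": 0},{"dx": 0,"dy": 0,"dz": 0.7,"rx": 0,"ry": 0,"rz": 0},{"dx": 0,"dy": 0,"dz": 0.7,"rx": 0,"ry": 0,"rz": 0},{"dx": 0,"dy": 0,"dz": 0.7,"rx": 0,"ry": 0,"rz": 0},{"dx": -0.08,"dy": 0.8,"dz": 0,"rx": 0,"ry": 0,"rz": 0},{"dx": -0.08,"dy": 0.8,"dz": 0,"rx": 0,"ry": 0,"rz": 0},{"dx": -0.08,"dy": 0.8,"dz": 0,"rx": 0,"ry": 0,"rz": 0},{"dx": 0,"dy": 0,"dz": 0,"rx": 0,"ry": 0,"rz": 0}])

```text
t: 15.55
tcp_pos: [0.54, 0.1474, 0.1606]
tool_rot: [0.67, 0.742, -0.001, -0.001]
force: [-0.3, 0.5, -0.6]
finger_gap: -0.005
gripper_force: 0.0
```

```bash
python3 - <<'E'
from h import *
s=sensors.sense();m=cams.camera_model('wrist');im=cams.snapshot('wrist')[:,:,::-1].copy();cv2.imwrite('pics/w10.png',im)
print(s['t'],s['tcp_pos'],port([s['tcp_pos']]))
hsv=cv2.cvtColor(im,cv2.COLOR_BGR2HSV).astype(int);M=(hsv[...,0]>45)&(hsv[...,0]<85)&(hsv[...,1]>120);M[:,:270]=0;M[:,400:]=0
c,st,_=cent(M);print('btn',c,st,ray('wrist',[c],.082,m),port(ray('wrist',[c],.082,m)))
E
```

```text
15.55 [0.53999999 0.14738073 0.16060219] [[-0.02633516  0.04110917]]
btn [328.38580424  98.61534058] [ 306   75   46   48 1747] [[0.53697327 0.22408707 0.082     ]] [[-0.02170423  0.1177354 ]]
```

View pics/w10.png

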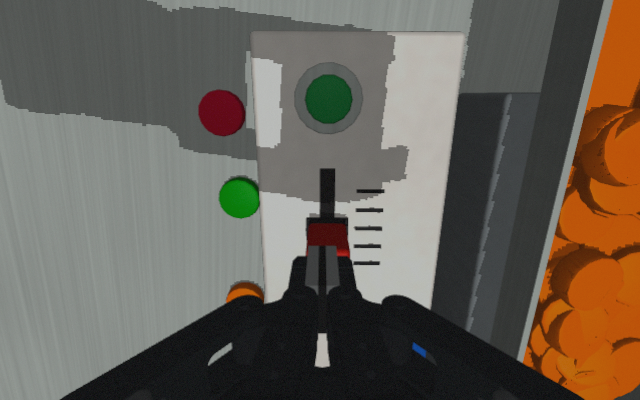

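The button disc is at (328,99). The wrist gives (0.537, 0.224) and the top gave (0.534, 0.221), so I'll go between them.

Emit:
move_arm(targets=[{"dx": -0.06,"dy": 1.0,"dz": 0,"rx": 0,"ry": 0,"rz": 0},{"dx": -0.06,"dy": 1.0,"dz": 0,"rx": 0,"ry": 0,"rz": 0},{"dx": -0.06,"dy": 1.0,"dz": 0,"rx": 0,"ry": 0,"rz": 0},{"dx": 0,"dy": 0,"dz": 0,"rx": 0,"ry": 0,"rz": 0},{"dx": 0,"dy": 0,"dz": -0.7,"rx": 0,"ry": 0,"rz": 0},{"dx": 0,"dy": 0,"dz": -0.7,"rx": 0,"ry": 0,"rz": 0},{"dx": 0,"dy": 0,"dz": -0.7,"rx": 0,"ry": 0,"rz": 0},{"dx": 0,"dy": 0,"dz": -0.7,"rx": 0,"ry": 0,"rz": 0},{"dx": 0,"dy": 0,"dz": 0,"rx": 0,"ry": 0,"rz": 0},{"dx": 0,"dy": 0,"dz": 0,"rx": 0,"ry": 0,"rz": 0}])

```text
t: 16.85
tcp_pos: [0.5368, 0.2202, 0.0914]
tool_rot: [0.671, 0.741, 0.0, 0.0]
force: [-0.5, -0.1, -0.4]
finger_gap: -0.002
gripper_force: 0.0
```

Emit:
move_arm(targets=[{"dx": 0,"dy": 0,"dz": -0.08,"rx": 0,"ry": 0,"rz": 0},{"dx": 0,"dy": 0,"dz": -0.08,"rx": 0,"ry": 0,"rz": 0},{"dx": 0,"dy": 0,"dz": -0.08,"rx": 0,"ry": 0,"rz": 0},{"dx": 0,"dy": 0,"dz": -0.08,"rx": 0,"ry": 0,"rz": 0},{"dx": 0,"dy": 0,"dz": -0.04,"rx": 0,"ry": 0,"rz": 0},{"dx": 0,"dy": 0,"dz": -0.04,"rx": 0,"ry": 0,"rz": 0},{"dx": 0,"dy": 0,"dz": -0.04,"rx": 0,"ry": 0,"rz": 0},{"dx": 0,"dy": 0,"dz": 0,"rx": 0,"ry": 0,"rz": 0},{"dx": 0,"dy": 0,"dz": 0,"rx": 0,"ry": 0,"rz": 0},{"dx": 0,"dy": 0,"dz": 0,"rx": 0,"ry": 0,"rz": 0}])

```text
t: 18.1
tcp_pos: [0.5364, 0.2203, 0.0804]
tool_rot: [0.671, 0.741, -0.0, -0.0]
force: [-1.1, -0.3, 2.2]
finger_gap: -0.002
gripper_force: 1.2
```

Contact at 2.2 N, and the lever is still in click 3. I'll press on down.

Emit:
move_arm(targets=[{"dx": 0,"dy": 0,"dz": -0.04,"rx": 0,"ry": 0,"rz": 0},{"dx": 0,"dy": 0,"dz": -0.04,"rx": 0,"ry": 0,"rz": 0},{"dx": 0,"dy": 0,"dz": -0.04,"rx": 0,"ry": 0,"rz": 0},{"dx": 0,"dy": 0,"dz": -0.04,"rx": 0,"ry": 0,"rz": 0},{"dx": 0,"dy": 0,"dz": -0.04,"rx": 0,"ry": 0,"rz": 0},{"dx": 0,"dy": 0,"dz": 0,"rx": 0,"ry": 0,"rz": 0},{"dx": 0,"dy": 0,"dz": 0,"rx": 0,"ry": 0,"rz": 0},{"dx": 0,"dy": 0,"dz": 0,"rx": 0,"ry": 0,"rz": 0},{"dx": 0,"dy": 0,"dz": 0,"rx": 0,"ry": 0,"rz": 0},{"dx": 0,"dy": 0,"dz": 0,"rx": 0,"ry": 0,"rz": 0}])

```text
t: 19.35
tcp_pos: [0.5364, 0.2203, 0.076]
tool_rot: [0.671, 0.741, 0.0, 0.0]
force: [-2.3, -0.5, 8.9]
finger_gap: 0.001
gripper_force: 4.3
```

Emit:
move_arm(targets=[{"dx": 0,"dy": 0,"dz": -0.03,"rx": 0,"ry": 0,"rz": 0},{"dx": 0,"dy": 0,"dz": -0.03,"rx": 0,"ry": 0,"rz": 0},{"dx": 0,"dy": 0,"dz": 0,"rx": 0,"ry": 0,"rz": 0},{"dx": 0,"dy": 0,"dz": 0,"rx": 0,"ry": 0,"rz": 0},{"dx": 0,"dy": 0,"dz": 0,"rx": 0,"ry": 0,"rz": 0},{"dx": 0,"dy": 0,"dz": 0,"rx": 0,"ry": 0,"rz": 0},{"dx": 0,"dy": 0,"dz": 0,"rx": 0,"ry": 0,"rz": 0},{"dx": 0,"dy": 0,"dz": 0,"rx": 0,"ry": 0,"rz": 0},{"dx": 0,"dy": 0,"dz": 0,"rx": 0,"ry": 0,"rz": 0},{"dx": 0,"dy": 0,"dz": 0,"rx": 0,"ry": 0,"rz": 0}])

```text
t: 20.6
tcp_pos: [0.5364, 0.2203, 0.0759]
tool_rot: [0.671, 0.741, 0.0, 0.0]
force: [-4.7, -1.8, 15.8]
finger_gap: 0.003
gripper_force: 8.4
```

It's stiff at z = 0.076, which is 82 − 6 mm, so the button is fully down. Releasing.

Emit:
move_arm(targets=[{"dx": 0,"dy": 0,"dz": 0.2,"rx": 0,"ry": 0,"rz": 0},{"dx": 0,"dy": 0,"dz": 0.4,"rx": 0,"ry": 0,"rz": 0},{"dx": 0,"dy": 0,"dz": 0.8,"rx": 0,"ry": 0,"rz": 0},{"dx": 0,"dy": 0,"dz": 0.8,"rx": 0,"ry": 0,"rz": 0},{"dx": 0,"dy": 0,"dz": 0.8,"rx": 0,"ry": 0,"rz": 0},{"dx": -0.3,"dy": -0.6,"dz": 0.8,"rx": 0,"ry": 0,"rz": 0},{"dx": -0.3,"dy": -0.6,"dz": 0.8,"rx": 0,"ry": 0,"rz": 0},{"dx": -0.3,"dy": -0.6,"dz": 0.4,"rx": 0,"ry": 0,"rz": 0},{"dx": -0.3,"dy": -0.6,"dz": 0,"rx": 0,"ry": 0,"rz": 0},{"dx": 0,"dy": 0,"dz": 0,"rx": 0,"ry": 0,"rz": 0}])

```text
t: 21.85
tcp_pos: [0.5053, 0.1592, 0.1981]
tool_rot: [0.672, 0.741, -0.001, -0.001]
force: [0.1, -0.5, 0.6]
finger_gap: -0.003
gripper_force: 0.0
```

```bash
python3 - <<'E'
from h import *
im=cams.snapshot('scene')[:,:,::-1];a=cv2.imread('pics/scene0.png')
f=lambda i:cv2.resize(i[120:290,230:460],None,fx=1.73,fy=1.73,interpolation=cv2.INTER_CUBIC)
w=cams.snapshot('wrist')[:,:,::-1]
cv2.imwrite('pics/end.png',np.vstack([np.hstack([f(a),f(im)]),cv2.resize(np.ascontiguousarray(w[:240]),(f(a).shape[1]*2,299))]))
E
```

```text
(no output)
```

View pics/end.png

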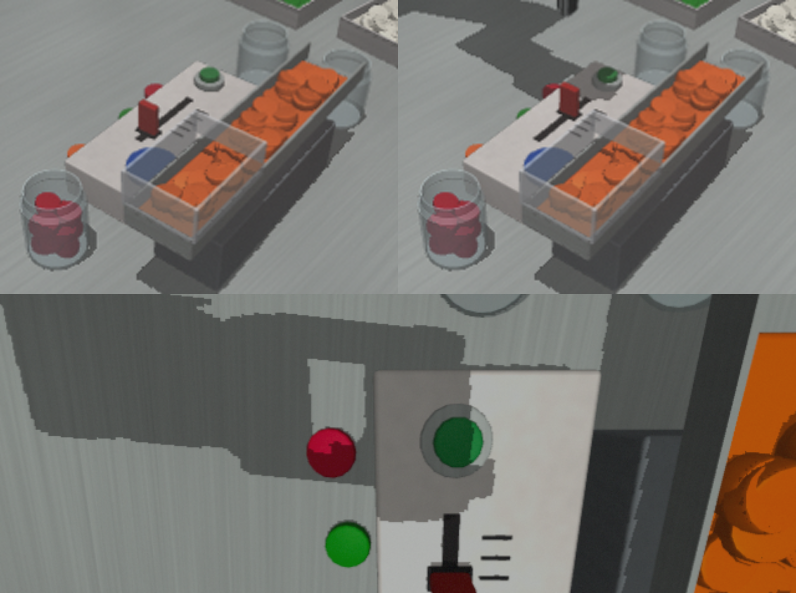

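The lever base is level with the third tick (row ~577), the button is up, and the jars, lid and sweets haven't moved. Handing in.

```bash
python3 -c "
from station import order
print(order.sign_off())"
```

```text
the job is handed in; nothing more can be done
None
```

The lever is resting in the third click and never went past it. The green start button was then pressed fully down and released, nothing else appears to have moved, and the job is handed in; the hand-in call returned no verdict.

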